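Load a slicer insert under its spring clip

TASK

Load the loose insert plate into the vegetable slicer: with one fingertip press the clip's long thumb bar down and hold it, and meanwhile with the other fingertip push the insert by its upturned lip along the rails, under the raised jaw, until it is fully home against the stop. Only then let the bar up, so that the jaw closes on the insert. Only press and push: lift nothing, and leave the jars, shaker and timer alone.

Things in the scene. Friction and masses are not known exactly. Their poses are not given: they have to be found in the camera images.
- slicer: Low grey slicer bed with aluminium rails, 225 x 135 mm, fixed. Origin on its underside (table top, 4 mm above world zero) under the clip's jaw, on the channel's centre line; +x is the push direction, z up. In its frame (mm): base plate 8 high, x -140..85, y -87.5..47.5; the insert slides on a bed with top at z 12, x -135..45; rails at y +-26..32, x -70..25, tops at z 24, overhang inwards to y +-22 and keep the insert down.
- stop (a point): Point on the stop: the near face (slicer x 25 mm) of a white block 28 mm high and 62 mm wide that ends the channel; point at its middle, 3 mm above the bed. Axes as the slicer's. Home, the insert's leading edge touches this face and the insert's origin is at slicer x -15 mm.
- clip (a joint): Angle (rad) of the sprung steel rocker clip: 0 closed, the jaw 1.5 mm above the bed and in the insert's way; grows as the thumb bar is pressed down, which raises the jaw; ends at 0.45. The jaw clears the insert above 0.15; closed on the insert it rests at about 0.13. Force on the rib: 3 N to start, 6 N at 0.3, 8 N at 0.45. It springs shut when let go.
- jaw_place (a point): Point on the bed under the jaw (slicer x 0, y 0, z 12 mm). The jaw is a steel block 14 x 14 mm centred above it, on an arm from the clip's hinge axis, which lies along slicer x at y -40, z 34 mm; hinge lugs up to z 39 mm at x -133 and 12.
- thumb_rib (a point): Middle of the top of the rib on the clip's thumb bar, a steel plate at slicer x -128..-28, y -40..-82 mm, on the -y side of the channel. The rib, a 10 mm round rod along the whole plate at y -70 mm, may be pressed, and a fingertip slid, anywhere along it. Its top is at slicer z 40 mm at rest; pressed down by 10 mm the clip is at about 0.33 rad, and slicer z 30 mm suits both fingertips.
- insert: Loose white plate 80 (x) x 50 (y) x 6 mm, about 90 g, lying in the channel's mouth. Origin at the centre of its underside, +x towards the stop. At its near end (x -40..-34 mm) an upturned lip, 38 mm wide, its top 33 mm above the underside (slicer z 45 mm), is pushed from behind. Starts with its origin at slicer x -72..-52 mm.
- spice_jar: Bystander: spice jar with white cap, 47 x 47 x 98 mm, origin at its underside; on the left-hand table, left of the slicer.
- shaker: Bystander: shaker with grey domed top, 44 x 44 x 90 mm, origin at its underside; on the left-hand table, left of the slicer.
- timer: Bystander: round kitchen timer, 72 x 72 x 47 mm, origin at its underside; on the left-hand table, left of the slicer.
- tall_jar: Bystander: spice jar with red cap, 45 x 45 x 106 mm, origin at its underside; stands left of the slicer's far end.

How it is judged:
By the outcome, as a careful person would: the job done as asked, in the order asked, and still so for the second after the job is handed in, with the robot touching nothing.
It also fails if it takes over 35 s, if anything falls off the work surface, if the arm or the gripper's body presses on something with over 40 N, if the wrist force passes 120 N, or if a joint passes its speed limit or range.

ROBOT

A 6-joint arm with a two-finger parallel gripper is mounted at the origin on a cart in front of the work surface, level with it; the furniture and walls round the work are solid. World frame = base frame: x ahead of the robot, y to its left, z up, the work surface at z = 0. Lengths are in m, angles in rad, forces in N, time in s.
With the tool pointing down it reaches from about 0.35 to 0.85 m from the base axis. Payload 8.1 kg.
Tool frame: the origin (TCP) lies midway between the tips of the shut fingers; the grasp point (between the pads) lies 19 mm behind it; z points along the fingers, y is the line along which they close (so a half turn about z gives the same grasp; the last joint's range is limited). The gripper opens to 93 mm and grips with 3 to 60 N. Pads are 15 mm wide; open, the fingers measure 128 mm over their backs; the gripper's body (75 mm by 188 mm) begins 65 mm behind the grasp point.
Start: joints at [-1.292, 0.13, 1.488, -0, 1.523, -0.085], TCP at [0.214, -0.561, 0.219] pointing down, gripper open.
Joint ranges: [-2.96, 2.96], [-0.89, 2.26], [0.02, 2.5], [-1.34, 4.48], [0, 2.73], [-2.66, 2.66]. Speed limits (rad/s): [2.39, 2.39, 2.79, 3.14, 3.14, 3.14].

INTERFACE

Orientations are given as a rotation vector (axis times angle).
In Python, from plant import read_state, read_camera, camera_model, close_job gives the robot as it stands. The module is installed in compiled form; this text tells all that it offers.
- The arm moves only by the tool carry_out, never from a script. Its argument "moves" is a list of rows, each an object of numbers: "jaw": the finger opening in m, from 0 to 0.093; "dx", "dy", "dz": the shift along the tool's x, y, z in m; "yaw": the turn about the tool's z in rad. In form: [{"jaw": .., "dx": .., "dy": .., "dz": .., "yaw": ..}, ...]. A call has 1 to 8 rows; each row shifts and turns the commanded pose from where the row before left it, along the tool's axes as they then stand; what a row does not reach is not made up. A row lasts 1/8 s, in which the tool goes at most 62.5 mm and 10.7 degrees, less where a joint would pass 70% of its speed; a pose out of reach is approached as far as the arm can. A call is refused whole if a number of a shift passes 0.0625 or a number of a turn 0.188, either way. A call with a gripper value outside its range is refused whole. The fingers move at their own pace and stop on an object; "grip_force" is the grip in N (left out, the last holds). Time passes only in rows, so rows that do not move let the fingers close. It gives the time, the measured TCP pose, the force, the opening and the grip force at its end, in the units of the state.
- read_state(): the state, without advancing time (a new reading comes with each control period).
- read_camera(name): name is "side" or "top" or "wrist"; returns the picture (400x640x3 uint8, red, green, blue); there is no depth.
- camera_model(name): a dict with "camera_matrix" (3x3 intrinsics, pixels), "view" (4x4, takes a point from world to camera coordinates). Camera axes: x right, y up, looking along -z (the intrinsics and any distortion apply to the point x, -y, -z); pixel columns grow to the right and rows downward; lengths in m; the calibration is good to about 2 mm. A picture is of the moment at which its call begins: read the wrist's pose just before it. camera_model takes no time and is no camera call; for the wrist camera it gives the pose at the moment of the call.
- close_job(): hands the job in; it is judged then, once.
The state is a dict: "t": time; "q": joint angles; "dq": joint speeds; "joint_torque": joint torques, N m; "tool_pos": TCP position; "orientation": TCP orientation; "force": force on the tool from outside, world axes, zero at the start; "wrist_torque": the same for the moment, N m; "opening": finger opening in m; "gripper_force": force on a finger pad.
Only numpy, scipy, OpenCV 4.12 (cv2) and the standard library are available. Lean on these libraries where they do the work, as an engineer would, in place of code of your own. Each camera call takes 0.05 s, during which the arm holds its last target. There are 200 camera calls.

## Working session

There is one attempt and no reset: what is moved stays moved. The work goes in short steps, Python scripts to look and compute and a tool call to move; the robot and the scene stay as the last step left them, time stands still between calls to the robot, and variables do not carry over. Pictures are saved under pics/ and viewed, at most 13 in all, crops included, and the job is handed in when it is done.

Besides the shell and the picture viewer there is one more tool, called after ">>>" by a JSON object that holds its "name" and its "arguments". carry_out: Moves the arm, as the interface text tells. Its arguments: {"type":"object","properties":{"moves":{"type":"array","items":{"type":"object","properties":{"jaw":{"type":"number"},"dx":{"type":"number"},"dy":{"type":"number"},"dz":{"type":"number"},"yaw":{"type":"number"}}}},"grip_force":{"type":"number"}},"required":["moves"]}

```bash
mkdir -p pics; python3 - <<'E'
from plant import *
import cv2
s=read_state();print({k:s[k] for k in('t','tool_pos','orientation','force','opening')})
for n in('side','top'):
    cv2.imwrite(f'pics/{n}0.png',read_camera(n)[:,:,::-1])
    m=camera_model(n);print(n,m)
E
```

```text
{'t': 0.0, 'tool_pos': array([ 0.21337415, -0.56016097,  0.21757589]), 'orientation': array([-3.08794205e+00, -5.67993650e-01,  2.88282724e-04]), 'force': array([-0.40272777,  0.38245157,  0.63012917]), 'opening': 0.09292571744510822}
side {'camera_matrix': array([[427.05403623,   0.        , 323.28022038],
       [  0.        , 427.05403623, 189.41451665],
       [  0.        ,   0.        ,   1.        ]]), 'view': array([[ 0.99990332, -0.01297954, -0.00498768, -0.55399686],
       [ 0.0103027 ,  0.45067483,  0.89262873,  0.01415907],
       [-0.00933809, -0.89259382,  0.45076499, -1.03348898],
       [ 0.        ,  0.        ,  0.        ,  1.        ]])}
top {'camera_matrix': array([[514.42460599,   0.        , 324.22325728],
       [  0.        , 514.42460599, 198.33689927],
       [  0.        ,   0.        ,   1.        ]]), 'view': array([[ 0.02767394, -0.99953597,  0.01272821, -0.21941775],
       [ 0.99803926,  0.02834314,  0.0558059 , -0.5733235 ],
       [-0.05614076,  0.01115888,  0.9983605 , -1.1255949 ],
       [ 0.        ,  0.        ,  0.        ,  1.        ]])}
```

View pics/top0.png

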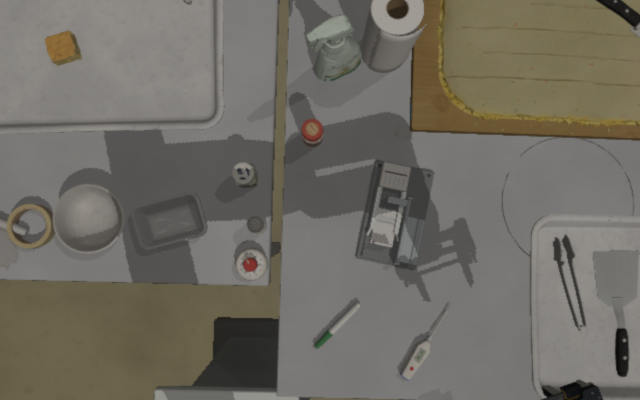

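View pics/side0.png

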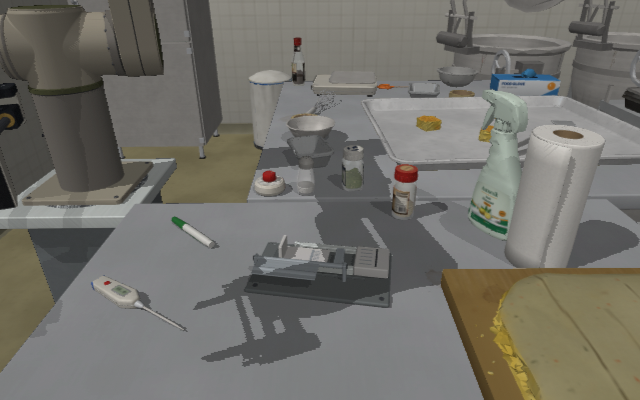

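The top view shows the slicer around (395,215), with its push direction up the image (world +x, slightly tilted). I'll enlarge both crops.

```bash
python3 - <<'E'
import cv2,numpy as np
t=cv2.imread('pics/top0.png')[150:280,345:445]
s=cv2.imread('pics/side0.png')[225:310,240:400]
t=cv2.resize(t,None,fx=4.5,fy=4.5,interpolation=cv2.INTER_CUBIC)
cv2.imwrite('pics/tc.png',t)
E
```

```text
(no output)
```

View pics/tc.png

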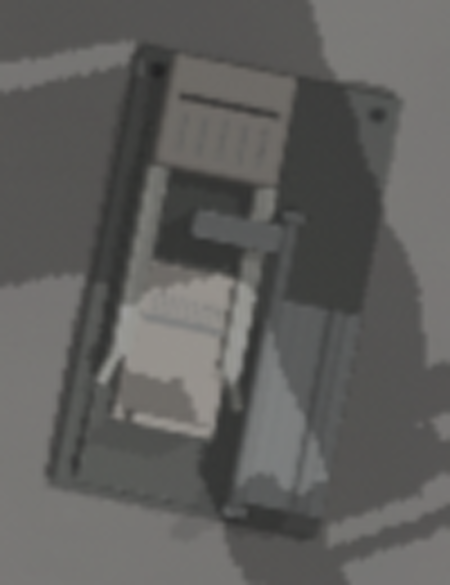

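The crop shows base corners at TL(138,43), TR(400,97), BR(320,538) and BL(48,485). The lip's rear top edge runs (113,415)-(210,438), and the rib lies along the right-hand plate.

```bash
cat > h.py <<'E'
import numpy as np
from plant import *
from scipy.optimize import least_squares
def back(n,px,z,m=None):
    m=m or camera_model(n);V=m['view'];K=m['camera_matrix']
    d=np.linalg.inv(K)@[px[0],px[1],1];d=V[:3,:3].T@(d*[1,-1,-1]);c=-V[:3,:3].T@V[:3,3]
    return c+d*(z-c[2])/d[2]
def proj(n,P,m=None):
    m=m or camera_model(n);V=m['view'];p=m['camera_matrix']@((V[:3,:3]@P+V[:3,3])*[1,-1,-1]);return p[:2]/p[2]
def S2W(p,S):
    x,y,a=p;c,s=np.cos(a),np.sin(a);S=np.asarray(S,float)/1000
    return np.array([x+c*S[0]-s*S[1],y+s*S[0]+c*S[1],S[2]+.004])
def W2S(p,W):
    x,y,a=p;c,s=np.cos(a),np.sin(a);d=np.asarray(W)-[x,y,.004]
    return 1000*np.array([c*d[0]+s*d[1],-s*d[0]+c*d[1],d[2]])
E
python3 - <<'E'
from h import *
m=camera_model('top')
S=[(85,47.5,8),(85,-87.5,8),(-140,-87.5,8),(-140,47.5,8)]
U=np.array([(138,43),(400,97),(320,538),(48,485)]);f=lambda U:(np.array(U)+.5)/4.5-.5+[345,150]
r=least_squares(lambda p:np.ravel([proj('top',S2W(p,s),m)-u for s,u in zip(S,f(U))]),[.55,-.35,0])
p=r.x;print(p,r.fun);np.save('p.npy',p)
print('lip',[W2S(p,back('top',u,.049,m)).round(1) for u in f([(113,415),(210,438)])])
print('rib/pl far R',W2S(p,back('top',f([(325,312)])[0],.044,m)))
from scipy.spatial.transform import Rotation as R
s=read_state();print(R.from_rotvec(s['orientation']).as_matrix().round(3))
for q in[(-128,-70,40),(-28,-70,40),(-75,0,45)]:print(q,S2W(p,q).round(4))
E
```

```text
[ 0.5796482  -0.34719735 -0.17015006] [-0.29585251 -0.28471792  0.42181609 -0.43705247 -0.47981826  0.44614307
  0.35694985  0.26011846]
lip [array([-99.2,  27.4,  45. ]), array([-100.9,  -20.3,   45. ])]
rib/pl far R [-30.56444809 -64.02794459  40.        ]
[[ 0.935  0.356 -0.   ]
 [ 0.356 -0.935  0.002]
 [ 0.    -0.002 -1.   ]]
(-128, -70, 40) [ 0.4416 -0.3945  0.044 ]
(-28, -70, 40) [ 0.5402 -0.4114  0.044 ]
(-75, 0, 45) [ 0.5057 -0.3345  0.049 ]
```

The slicer pose is fitted with residuals under 0.5 px. The plan is to align tool x with slicer x, set the opening to 58 mm, go above the start position and look from the wrist.

>>> {"name": "carry_out", "arguments": {"moves": [{"yaw":0.178,"jaw":0.058},{"yaw":0.178},{"yaw":0.178},{"dx":0.036,"dy":-0.044},{"dx":0.036,"dy":-0.044},{"dx":0.036,"dy":-0.044},{"dx":0.036,"dy":-0.044},{"dx":0.036,"dy":-0.044}], "grip_force": 20}}

```text
invalid input at $.moves[0]: expected keys jaw, dx, dy, dz, yaw
```

```bash
python3 - <<'E'
from h import *
import cv2
from scipy.spatial.transform import Rotation as R
s=read_state();m=camera_model('wrist');im=read_camera('wrist')
cv2.imwrite('pics/w1.png',im[:,:,::-1]);np.save('w1.npy',m,allow_pickle=True)
p=np.load('p.npy');print(s['t'],W2S(p,s['tool_pos']).round(1),s['opening'],s['force'].round(1));print(R.from_rotvec(s['orientation']).as_matrix().round(3),p[2])
S=dict(TL=(85,47.5,8),TR=(85,-87.5,8),BR=(-140,-87.5,8),BL=(-140,47.5,8),rib0=(-128,-70,40),rib1=(-28,-70,40),stopL=(25,31,28),stopR=(25,-31,28),lipL=(-100,19,45),lipR=(-100,-19,45))
for k,v in S.items():print(k,proj('wrist',S2W(p,v),m).round(0))
E
```

```text
0.1 [-324.9 -272.   213.7] 0.09310600073064067 [-0.3 -0.1  1.1]
[[ 0.935  0.356 -0.   ]
 [ 0.356 -0.935  0.002]
 [ 0.    -0.002 -1.   ]] -0.1701500616178308
TL [ 228. -525.]
TR [ 382. -384.]
BR [251. -86.]
BL [ 118. -178.]
rib0 [ 232. -135.]
rib1 [ 289. -275.]
stopL [ 204. -443.]
stopR [ 280. -378.]
lipL [ 143. -252.]
lipR [ 188. -219.]
```

View pics/w1.png

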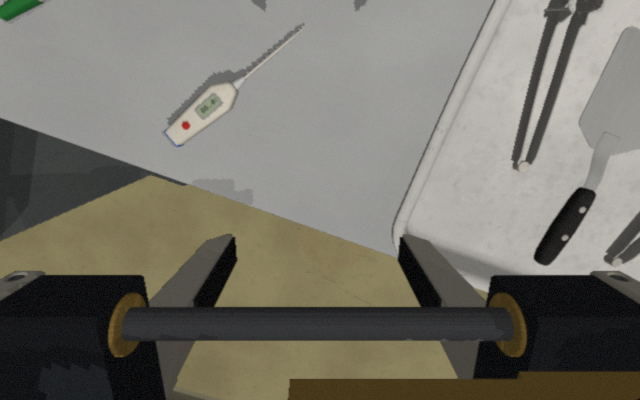

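The move was refused because every row needs all its keys, so the picture shows only the table in front of the gripper. I'll resend it.

>>> {"name": "carry_out", "arguments": {"moves": [{"dx":0,"dy":0,"dz":0,"yaw":0.178,"jaw":0.058},{"dx":0,"dy":0,"dz":0,"yaw":0.178,"jaw":0.058},{"dx":0,"dy":0,"dz":0,"yaw":0.178,"jaw":0.058},{"dx":0.036,"dy":-0.047,"dz":0,"yaw":0,"jaw":0.058},{"dx":0.036,"dy":-0.047,"dz":0,"yaw":0,"jaw":0.058},{"dx":0.036,"dy":-0.047,"dz":0,"yaw":0,"jaw":0.058},{"dx":0.036,"dy":-0.047,"dz":0,"yaw":0,"jaw":0.058},{"dx":0.036,"dy":-0.047,"dz":0,"yaw":0,"jaw":0.058}], "grip_force": 20}}

```text
t: 1.15
tool_pos: [0.4317, -0.358, 0.2184]
orientation: [-3.13, 0.267, 0.0]
force: [0.6, -1.4, -0.1]
opening: 0.058
gripper_force: 0.0
```

```bash
cat > look.py <<'E'
from h import *
import cv2,sys
from scipy.spatial.transform import Rotation as R
s=read_state();m=camera_model('wrist');im=read_camera('wrist')
cv2.imwrite(sys.argv[1],im[:,:,::-1])
p=np.load('p.npy');print(s['t'],W2S(p,s['tool_pos']).round(1),s['opening'],s['force'].round(1));print(R.from_rotvec(s['orientation']).as_matrix().round(3),p[2])
np.savez('w.npz',**m)
S=dict(TL=(85,47.5,8),TR=(85,-87.5,8),BR=(-140,-87.5,8),BL=(-140,47.5,8),rib0=(-128,-70,40),rib1=(-28,-70,40),stopL=(25,31,28),stopR=(25,-31,28),lipL=(-100,19,45),lipR=(-100,-19,45))
for k,v in S.items():print(k,proj('wrist',S2W(p,v),m).round(0))
E
python3 look.py pics/w2.png
```

```text
1.15 [-143.9  -35.7  214.4] 0.058013843375085694 [ 0.6 -1.4 -0.1]
[[ 0.986 -0.17  -0.   ]
 [-0.17  -0.986  0.   ]
 [-0.    -0.    -1.   ]] -0.1701500616178308
TL [233. -56.]
TR [370. -56.]
BR [361. 168.]
BL [248. 168.]
rib0 [349. 163.]
rib1 [352.  64.]
stopL [250.   7.]
stopR [313.   7.]
lipL [265. 137.]
lipR [301. 137.]
```

View pics/w2.png

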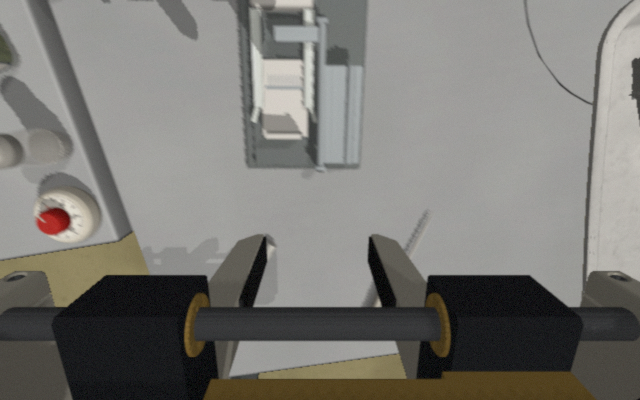

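The wrist view agrees with the fit: base near edge at row 168, lip at (263-306, 138), so its rear is at slicer x of about -100. I'll descend to just above the rib, clear behind the lip.

>>> {"name": "carry_out", "arguments": {"moves": [{"dx":0.01,"dy":0,"dz":0.04,"yaw":0,"jaw":0.058},{"dx":0.01,"dy":0,"dz":0.04,"yaw":0,"jaw":0.058},{"dx":0,"dy":0,"dz":0.04,"yaw":0,"jaw":0.058},{"dx":0,"dy":0,"dz":0.03,"yaw":0,"jaw":0.058},{"dx":0,"dy":0,"dz":0.008,"yaw":0,"jaw":0.058},{"dx":0,"dy":0,"dz":0,"yaw":0,"jaw":0.058}]}}

```text
t: 1.95
tool_pos: [0.4503, -0.3631, 0.0607]
orientation: [-3.13, 0.267, 0.001]
force: [1.1, 0.1, 0.2]
opening: 0.0577
gripper_force: 0.0
```

```bash
python3 look.py pics/w3.png | head -1; python3 -c "
import cv2
from plant import *
im=read_camera('side')[220:320,230:400,::-1]
cv2.imwrite('pics/s3.png',cv2.resize(im,None,fx=4,fy=4,interpolation=2))"
```

```text
1.95 [-124.8  -37.5   56.7] 0.05772140945423073 [1.1 0.1 0.2]
```

View pics/w3.png

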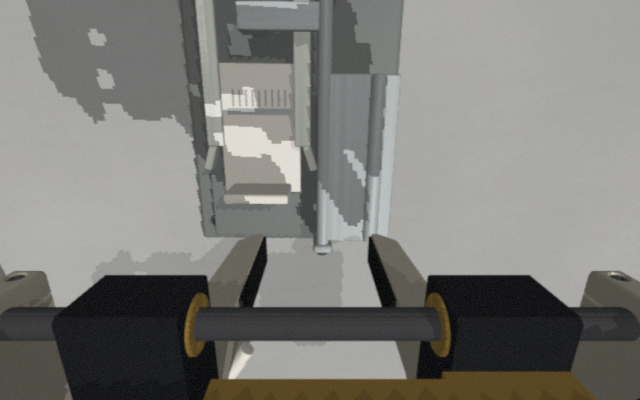

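View pics/s3.png

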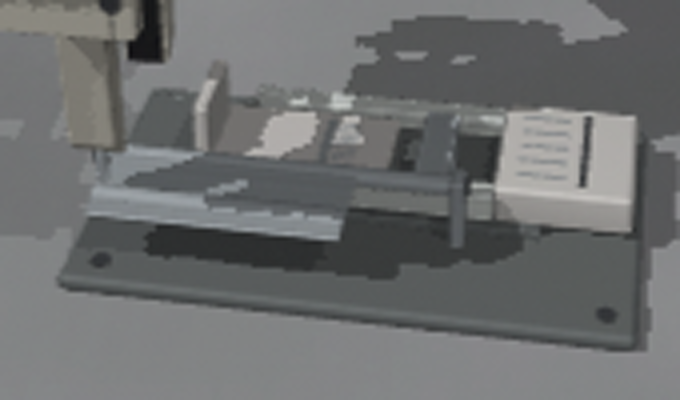

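The wrist view shows the rib at columns 372-383, rows 75-240. The lip's rear face is at columns 223-288, rows 190-203. The side view shows a finger hovering over the plate's near end, behind the upright lip.

```bash
python3 - <<'E'
from h import *
m=dict(np.load('w.npz'));p=np.load('p.npy')
P=lambda *v:proj('w',S2W(p,v),m).round(0)
print('rib',P(-128,-70,40),P(-28,-70,40),'hinge',P(-133,-40,39))
for x in(-110,-100,-92):print(x,[P(x,y,z) for y in(19,-19) for z in(18,45)],P(x,-25,18))
print('fingers tip', P(-124.8,-37.5+37.7,56.7),P(-124.8,-37.5-37.7,56.7))
for u in[(223,203),(288,203),(223,190)]:print([W2S(p,back('w',u,z+.004,m)).round(1) for z in(.012,.018,.045)])
E
```

```text
rib [369. 240.] [378.  69.] hinge [321. 246.]
-110 [array([234., 202.]), array([223., 215.]), array([290., 202.]), array([286., 215.])] [299. 202.]
-100 [array([233., 187.]), array([221., 199.]), array([290., 187.]), array([286., 199.])] [299. 187.]
-92 [array([232., 176.]), array([220., 186.]), array([290., 176.]), array([286., 186.])] [299. 176.]
fingers tip [252. 246.] [383. 247.]
[array([-113. ,   28.5,   12. ]), array([-111.1,   26.7,   18. ]), array([-102.3,   18.3,   45. ])]
[array([-112.9,  -16.9,   12. ]), array([-111. ,  -17.5,   18. ]), array([-102.3,  -20.1,   45. ])]
[array([-103.6,   27.7,   12. ]), array([-101.9,   25.9,   18. ]), array([-94.4,  17.6,  45. ])]
```

The lip's rear is at x of about -102, and the finger's front face at -117. Pressing the bar.

>>> {"name": "carry_out", "arguments": {"moves": [{"dx":0.001,"dy":-0.002,"dz":0.01,"yaw":0,"jaw":0.058},{"dx":0,"dy":0,"dz":0.007,"yaw":0,"jaw":0.058},{"dx":0,"dy":0,"dz":0.005,"yaw":0,"jaw":0.058},{"dx":0,"dy":0,"dz":0.0045,"yaw":0,"jaw":0.058},{"dx":0,"dy":0,"dz":0,"yaw":0,"jaw":0.058}]}}

```text
t: 2.68
tool_pos: [0.4521, -0.3616, 0.0346]
orientation: [3.13, -0.267, 0.001]
force: [-1.9, 1.1, 6.4]
opening: 0.0579
gripper_force: 3.4
```

```bash
python3 look.py pics/w4.png | head -1; python3 -c "
import cv2
from plant import *
im=read_camera('side')[220:320,230:400,::-1]
cv2.imwrite('pics/s4.png',cv2.resize(im,None,fx=4,fy=4,interpolation=2))"
```

```text
2.675 [-123.3  -35.8   30.6] 0.0578915513307083 [-1.9  1.1  6.4]
```

View pics/s4.png

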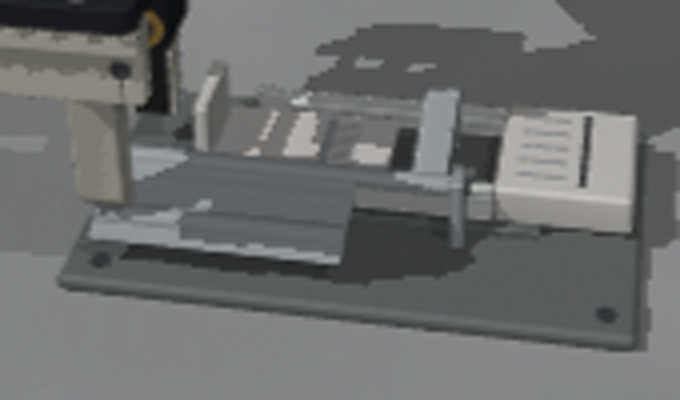

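The side view shows the bar tilted and the jaw arm raised, with about 6.4 N on the rib, as expected for 0.3 rad. Pushing now.

>>> {"name": "carry_out", "arguments": {"moves": [{"dx":0.0065,"dy":0,"dz":0.0005,"yaw":0,"jaw":0.058},{"dx":0.0065,"dy":0,"dz":0,"yaw":0,"jaw":0.058},{"dx":0.005,"dy":0,"dz":0,"yaw":0,"jaw":0.058},{"dx":0.005,"dy":0,"dz":0,"yaw":0,"jaw":0.058},{"dx":0.005,"dy":0,"dz":0,"yaw":0,"jaw":0.058},{"dx":0.005,"dy":0,"dz":0,"yaw":0,"jaw":0.058}]}}

```text
t: 3.52
tool_pos: [0.4835, -0.3669, 0.0339]
orientation: [-3.13, 0.267, 0.003]
force: [-5.8, 0.2, 8.5]
opening: 0.0581
gripper_force: 4.1
```

>>> {"name": "carry_out", "arguments": {"moves": [{"dx":0.005,"dy":0,"dz":0,"yaw":0,"jaw":0.058},{"dx":0.005,"dy":0,"dz":0,"yaw":0,"jaw":0.058},{"dx":0.005,"dy":0,"dz":0,"yaw":0,"jaw":0.058},{"dx":0.004,"dy":0,"dz":0,"yaw":0,"jaw":0.058}]}}

```text
t: 4.03
tool_pos: [0.5023, -0.3701, 0.0339]
orientation: [-3.13, 0.267, 0.003]
force: [-6.6, 1.4, 7.9]
opening: 0.0579
gripper_force: 4.2
```

```bash
python3 look.py pics/w5.png | head -1; python3 -c "
import cv2
from plant import *
im=read_camera('side')[220:320,230:400,::-1]
cv2.imwrite('pics/s5.png',cv2.resize(im,None,fx=4,fy=4,interpolation=2))"
```

```text
4.025 [-72.4 -35.6  29.9] 0.057917110316900694 [-6.6  1.4  7.9]
```

View pics/s5.png

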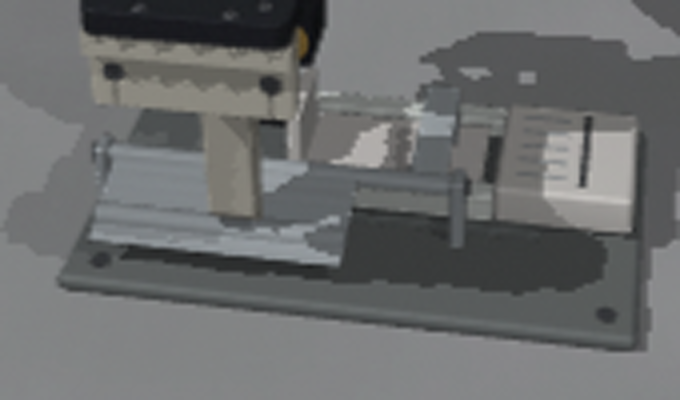

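The lip and insert have moved along with the fingertip and are under the raised jaw, with about 10 mm to go. I'll continue in small steps and feel for the stop.

>>> {"name": "carry_out", "arguments": {"moves": [{"dx":0.003,"dy":0,"dz":0,"yaw":0,"jaw":0.058},{"dx":0.003,"dy":0,"dz":0,"yaw":0,"jaw":0.058},{"dx":0.001,"dy":0,"dz":0,"yaw":0,"jaw":0.058},{"dx":0,"dy":0,"dz":0,"yaw":0,"jaw":0.058}]}}

```text
t: 4.62
tool_pos: [0.5093, -0.3712, 0.0339]
orientation: [-3.13, 0.267, 0.002]
force: [-4.5, 1.7, 7.4]
opening: 0.0578
gripper_force: 3.9
```

>>> {"name": "carry_out", "arguments": {"moves": [{"dx":0.001,"dy":0,"dz":0,"yaw":0,"jaw":0.058},{"dx":0.001,"dy":0,"dz":0,"yaw":0,"jaw":0.058}]}}

```text
t: 4.88
tool_pos: [0.5097, -0.3712, 0.0338]
orientation: [-3.129, 0.267, 0.007]
force: [-15.2, 4.2, 15.0]
opening: 0.0578
gripper_force: 9.3
```

>>> {"name": "carry_out", "arguments": {"moves": [{"dx":0.001,"dy":0,"dz":0,"yaw":0,"jaw":0.058},{"dx":0,"dy":0,"dz":0,"yaw":0,"jaw":0.058}]}}

```text
t: 5.12
tool_pos: [0.5097, -0.3712, 0.0338]
orientation: [-3.129, 0.267, 0.01]
force: [-17.5, 5.4, 17.0]
opening: 0.0579
gripper_force: 10.3
```

The tool stalls at slicer x of about -65 with the force rising. I'll check whether that is really the stop.

```bash
python3 look.py pics/w6.png | head -1; python3 - <<'E'
from h import *
import cv2
m=dict(np.load('w.npz'));p=np.load('p.npy')
P=lambda *v:proj('w',S2W(p,v),m).round(0)
print('stop',P(25,25,18),P(25,25,28),P(25,-25,18),'lead-3',P(22,25,18),'liptop front -49',P(-49,19,45),P(-49,-19,45),'rear',P(-55,19,45))
w=cv2.imread('pics/w6.png')[0:260,150:420]
s=read_camera('side')[220:310,280:400,::-1];t=read_camera('top')[155:255,355:440,::-1]
f=lambda a,h:cv2.resize(a,(int(a.shape[1]*h/a.shape[0]),h),interpolation=2)
o=np.hstack([f(w,400),f(s,400)])
cv2.imwrite('pics/c6.png',f(o,int(400*800/o.shape[1])) if o.shape[1]>800 else o)
print(o.shape)
E
```

```text
5.125 [-64.9 -35.5  29.8] 0.05789538703357496 [-17.5   5.4  17. ]
stop [203.  82.] [196.  80.] [298.  82.] lead-3 [204.  88.] liptop front -49 [212. 231.] [286. 232.] rear [213. 242.]
(400, 948, 3)
```

View pics/c6.png

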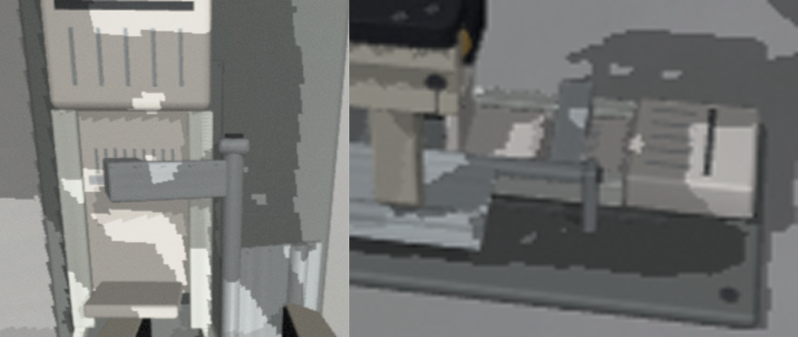

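The stop's edge is at row 84 and the lip's top at rows 233-244, each about 2 px from the home prediction. The insert meets the stop with no gap, so it is home. I'll back the fingertip off the lip with the bar still held, then let the bar up.

>>> {"name": "carry_out", "arguments": {"moves": [{"dx":-0.002,"dy":0,"dz":0,"yaw":0,"jaw":0.058},{"dx":-0.003,"dy":0,"dz":0,"yaw":0,"jaw":0.058},{"dx":-0.002,"dy":0,"dz":0,"yaw":0,"jaw":0.058},{"dx":0,"dy":0,"dz":0,"yaw":0,"jaw":0.058},{"dx":0,"dy":0,"dz":-0.002,"yaw":0,"jaw":0.058},{"dx":0,"dy":0,"dz":-0.002,"yaw":0,"jaw":0.058},{"dx":0,"dy":0,"dz":-0.002,"yaw":0,"jaw":0.058},{"dx":0,"dy":0,"dz":-0.002,"yaw":0,"jaw":0.058}]}}

```text
t: 6.28
tool_pos: [0.5052, -0.37, 0.0409]
orientation: [-3.129, 0.267, 0.003]
force: [-0.4, 0.5, 0.4]
opening: 0.0578
gripper_force: 0.0
```

>>> {"name": "carry_out", "arguments": {"moves": [{"dx":0,"dy":0,"dz":-0.005,"yaw":0,"jaw":0.058},{"dx":0,"dy":0,"dz":-0.02,"yaw":0,"jaw":0.058},{"dx":0,"dy":0,"dz":-0.04,"yaw":0,"jaw":0.058},{"dx":-0.03,"dy":0,"dz":-0.04,"yaw":0,"jaw":0.058},{"dx":-0.03,"dy":0,"dz":-0.03,"yaw":0,"jaw":0.058},{"dx":0,"dy":0,"dz":0,"yaw":0,"jaw":0.058}]}}

```text
t: 7.02
tool_pos: [0.4472, -0.3619, 0.1817]
orientation: [3.125, -0.268, 0.008]
force: [0.5, 0.5, 0.3]
opening: 0.058
gripper_force: 0.0
```

```bash
python3 look.py pics/w7.png; python3 - <<'E'
from h import *
import cv2
m=dict(np.load('w.npz'));p=np.load('p.npy')
P=lambda *v:proj('w',S2W(p,v),m).round(1)
print('stop',P(25,25,28),P(25,-25,18),'lip -49/-55',P(-49,19,45),P(-55,-19,45))
w=cv2.imread('pics/w7.png')[0:220,220:400]
s=read_camera('side')[225:310,240:400,::-1]
f=lambda a,w:cv2.resize(a,(w,int(a.shape[0]*w/a.shape[1])),interpolation=2)
a,b=f(w,360),f(s,440);o=np.zeros((450,800,3),np.uint8);o[:a.shape[0],:360]=a;o[:b.shape[0],360:]=b
cv2.imwrite('pics/c7.png',o)
E
```

```text
7.025 [-128.   -37.   177.7] 0.0579632559925311 [0.5 0.5 0.3]
[[ 0.985 -0.171  0.005]
 [-0.171 -0.985 -0.005]
 [ 0.006  0.004 -1.   ]] -0.1701500616178308
TL [222. -53.]
TR [373. -52.]
BR [363. 190.]
BL [240. 190.]
rib0 [350. 186.]
rib1 [353.  79.]
stopL [240.  16.]
stopR [310.  17.]
lipL [258. 159.]
lipR [298. 159.]
stop [247.   16.5] [303.7  19.4] lip -49/-55 [254.9 103.2] [297.  110.1]
```

View pics/c7.png

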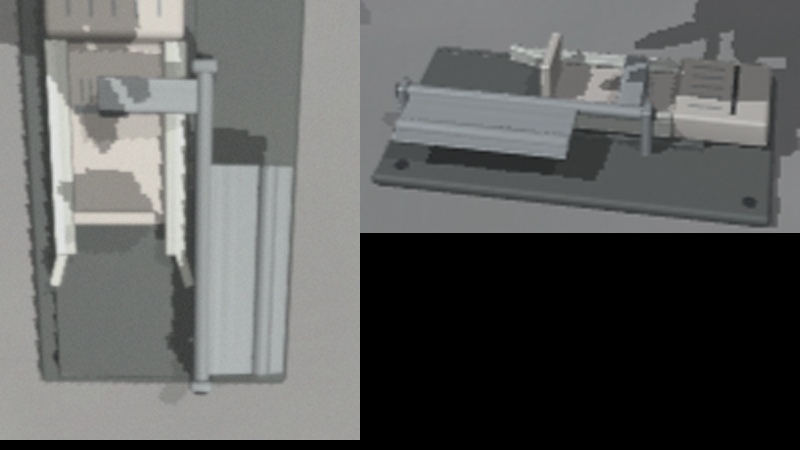

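The insert is against the stop, with its lip at row 111 (home prediction 110). The jaw is closed on it and the robot is clear, so I'm handing in.

```bash
python3 -c "
from plant import *
print(close_job())"
```

```text
the job is handed in; nothing more can be done
None
```

The insert is home against the stop with the jaw closed on it, the arm is clear of everything, and the job was handed in at about 7 s; the judge's result was not shown.

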